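Stow the red tin in the canister rack and latch the keeper bar

ROBOT

A 6-joint arm with a two-finger parallel gripper is mounted at the origin on the work surface. World frame = base frame: x ahead of the robot, y to its left, z up, the work surface at z = 0. Lengths are in m, angles in rad, forces in N, time in s.
With the tool pointing down it reaches from about 0.325 to 0.9 m from the base axis. Payload 6.1 kg.
Tool frame: the origin (TCP) lies midway between the tips of the shut fingers; the grasp point (between the pads) lies 19 mm behind it; z points along the fingers, y is the line along which they close (so a half turn about z gives the same grasp; the last joint's range is limited). The gripper opens to 85 mm and grips with 20 to 120 N. Pads are 22 mm wide; open, the fingers measure 114 mm over their backs; the gripper's body (76 mm by 85 mm) begins 54 mm behind the grasp point. The pads swing forward as they close: fully open they stand 13 mm farther back than shut.
Start: joints at [-1.381, 0.22, 1.526, -0, 1.395, -0.126], TCP at [0.194, -0.594, 0.2] pointing down, gripper open.
Joint ranges: [-2.98, 2.98], [-0.91, 2.08], [0.09, 2.57], [-1.24, 4.39], [0.2, 2.65], [-2.68, 2.68]. Speed limits (rad/s): [2.57, 2.57, 3.01, 3.14, 3.14, 3.14].

INTERFACE

Orientations are given as a unit quaternion [w, x, y, z].
In Python, from station import ctrl gives the robot as it stands. Calls block until the motion is done:
- ctrl.reach(position, orientation): joint-space move of the TCP to a pose.
- ctrl.move_linear(position, rate=0.15, attitude=None, stop_force=None): straight line of the TCP; attitude=None keeps the orientation; rate is the mean speed in m/s. With stop_force (N) it stops when the force on the tool has changed by that much, and returns True; else False.
- ctrl.goto_joints(angles): joint-space move.
- ctrl.gripper_to(opening): finger opening in m; the grip force is fixed at half the most; returns when the fingers have stopped.
- ctrl.pause(seconds).
- ctrl.ik(position, orientation): joint angles nearest the present ones, or None.
- ctrl.get_state(): the state.
- ctrl.grab_frame(name): name is "scene" or "top" or "wrist"; returns the picture (384x512x3 uint8, red, green, blue); there is no depth.
- ctrl.get_calibration(name): a dict with "fx", "fy", "cx", "cy" (pixels), "dist" ([k1, k2, p1, p2, k3] as OpenCV has them; the pictures are not rectified), "R" (3x3) and "t" (3): a world point X has camera coordinates R X + t; the wrist camera has in their place "hand_eye" (4x4, takes a point from camera to tool coordinates, whose origin is the TCP and whose axes are the flange's). Camera axes: x right, y down, z forward; pixel columns grow to the right and rows downward; lengths in m; the calibration is good to about 2 mm. A picture is of the moment at which its call begins: read the wrist's pose just before it. get_calibration takes no time and is no camera call.
A pose or a line that the arm cannot do raises ctrl.MotionError and nothing moves.
- ctrl.job_done(): hands the job in; it is judged then, once.
Trained networks look in the newest picture that a camera, given by its name, has taken for a name from the list of things; names that differ only in an ending like _2 or _b are one class to them, and where a whole thing is asked for, a point or a joint stands for the part that bears it (a point fixed in the world has none). Each returns a list of dicts, best first, with "p" (0 to 1); they miss things now and then, are a little off and sometimes report something else, mostly with a low value. They report only what shows in the picture. A call takes as long as a camera call. They do not tell look-alikes from the thing itself.
- ctrl.find_in(thing, camera): "xy" ([column, row] as shares, 0 to 1, of the picture: columns of its width, rows of its height, amid what is visible of it).
The state is a dict: "time_s": time; "joints": joint angles; "qd": joint speeds; "joint_torque": joint torques, N m; "position": TCP position; "orientation": TCP orientation; "contact_force": force on the tool from outside, world axes, zero at the start; "wrist_torque": the same for the moment, N m; "opening": finger opening in m; "grasp_force": force on a finger pad.
Only numpy, scipy, OpenCV 4.12 (cv2) and the standard library are available. Lean on these libraries where they do the work, as an engineer would, in place of code of your own. Each camera call takes 0.05 s, during which the arm holds its last target. There are 200 camera calls.

TASK

Put the red tin away in the canister rack: swing the half-lowered keeper bar up and right over, away from the bays, to its outer stop, set the red tin upright on the rack's front ledge before the bay with the yellow liner, and slide it back under the little shelf until it touches the back stop. Then swing the keeper bar down until it snaps fully home past the spring ball of its catch. Leave the two canisters already in the rack, and everything else on the counter, where they are.

Things in the scene. Friction and masses are not known exactly. Their poses are not given: they have to be found in the camera images.
- tin: The tin to put away: red upright cylinder with a cream paper band and a brass-coloured lid, 58 mm diameter, 72 mm tall, about 0.2 kg. It stands on the counter to the right of the rack, nearer or farther than the blue cup. Origin: centre of its underside, z up.
- rack: Fixed rack of light wood and white, three bays. Origin on the counter; x to its back, y left, z up. Floor 8 mm thick, x -105..53, y -150..150 mm. Bays centred at y -70, 0, 70 mm, each 66 mm wide between 4 mm walls, 28 mm high, x -10..50. Back stop face at x 50 mm. Posts in front, all at x -56..-8 mm: hinge post y 128..148, 56 mm high; catch fork y -122..-110, 58 mm high.
- rack_shelf (a point): Middle of the lower front edge of the little wooden shelf that overhangs the back of all three bays, at rack (18, 0, 92) mm. The shelf is 8 mm thick (top 100 mm above the counter) and covers rack x 18..54, y -113..113 mm. Ahead of it the rack's floor is an open ledge.
- bay: Thin yellow liner on the rack floor marking the empty bay (any of the three). Origin: on the floor (8 mm above the counter) where the centre of the tin's underside belongs when the tin touches the back stop, rack x = 21 mm; axes as the rack's. The liner reaches from x -120 to +26 mm and is 58 mm wide.
- bar_catch (a point): Fixed point at the middle of the catch fork, on the shut bar's centre line, rack (-30, -116, 42) mm. A small brass spring ball in the front prong snaps over the bar.
- bar (a joint): Angle of the 12 mm round steel keeper bar, rad: 0 = shut, level across the front of the bays, held by the catch; it grows as the free end swings up; 1.57 = upright; outer stop at 2.15, leaning out over the counter on the rack's left. The hinge is stiff: the bar stays where it is left. The last 0.03 rad must be pressed past the spring ball (about 5 N at the grip).
- bar_grip (a point): Centre of the orange grip block at the bar's free end: 14 mm thick along the rack's x, 36 mm along the bar, 20 mm the other way; 290 mm from the hinge. With the bar shut it lies at rack (-30, -152, 42) mm. It moves on a circle in the rack's y-z plane.
- bar_hinge (a point): Hinge axis of the keeper bar, at rack (-30, +138, 42) mm; the axis runs along the rack's x. Shut, the bar points from here to the rack's -y.
- can_white: White canister with a wooden lid, standing in a bay of the rack, 58 mm diameter, 72 mm tall, to be left alone. Origin: centre of its underside.
- can_green: Green canister with an aluminium lid, standing in another bay, same size, to be left alone. Origin: centre of its underside.
- cup: Blue cup on the counter to the right of the rack, near the tin (which of the two is nearer is drawn), 68 mm wide, 75 mm tall, to be left alone. Origin: centre of its underside.
- sugar: Glass sugar jar, 90 mm diameter, 120 mm tall, on the far left, to be left alone. Origin: centre of its underside.
- syrup: Tall amber bottle behind the rack on the right, 62 mm diameter, 215 mm tall, to be left alone. Origin: centre of its underside.
- vinegar: Tall green bottle behind the rack on the left, 62 mm diameter, 205 mm tall, to be left alone. Origin: centre of its underside.
- spoon: Wooden spoon lying on the counter front left, to be left alone.
Things that resemble listed ones, but are neither listed nor needed, are in the scene too. What is shaped like the tin but orange or pink is not meant.

How it is judged:
By the outcome, as a careful person would: the job done as asked, in the order asked, and still so for the second after the job is handed in, with the robot touching nothing.
It also fails if it takes over 72 s, if anything falls off the work surface, if the arm or the gripper's body presses on something with over 40 N, if the wrist force passes 120 N, or if a joint passes its speed limit or range.

## Working session

There is one attempt and no reset: what is moved stays moved. The work goes in short steps, each a Python script; the robot and the scene stay as the last script left them, time stands still between calls to the robot, and variables do not carry over. Pictures are saved under pics/ and viewed, at most 10 in all, crops included, and the job is handed in when it is done.

```bash
mkdir -p pics; ls
cat > h.py <<'E'
import numpy as np, cv2
from station import ctrl
def snap(cam,fn=None):
    im=ctrl.grab_frame(cam)
    if fn: cv2.imwrite('pics/'+fn,im[:,:,::-1])
    return im
E
python3 - <<'E'
from h import *
a=snap('scene','s0.png'); b=snap('top','t0.png')
cv2.imwrite('pics/both.png',cv2.resize(np.vstack([a,b])[:,:,::-1],None,fx=.78,fy=.78))
for c in('scene','top'):
    k=ctrl.get_calibration(c); print(c,k)
    snap(c)
    for n in ['tin','rack','rack_shelf','bay','bar_catch','bar','bar_grip','bar_hinge','can_white','can_green','cup']:
        print(n,[(np.round(np.array(d['xy'])*[512,384],1).tolist(),round(d['p'],2)) for d in ctrl.find_in(n,c)][:4])
print(ctrl.get_state())
E
```

```text
pics
scene {'fx': 371.8266519695813, 'fy': 371.8266519695813, 'cx': 265.49915570258065, 'cy': 196.80426059267725, 'dist': array([-0.01297825,  0.        ,  0.        ,  0.        ,  0.        ]), 'R': array([[ 0.14939403,  0.98874907, -0.00753065],
       [ 0.50569544, -0.08294781, -0.85871519],
       [-0.84967849,  0.1244787 , -0.5123978 ]]), 't': array([-0.05726219, -0.16598353,  1.77987987])}
tin [([202.9, 203.5], 0.58), ([175.8, 211.9], 0.51), ([259.9, 226.1], 0.26)]
rack [([258.2, 217.4], 0.69), ([261.5, 225.6], 0.67)]
rack_shelf [([262.3, 219.9], 0.74), ([250.9, 196.0], 0.63)]
bay [([258.1, 226.9], 0.51), ([175.7, 212.1], 0.47)]
bar_catch [([261.3, 222.4], 0.83)]
bar [([244.3, 193.0], 0.83)]
bar_grip [([251.3, 199.4], 0.53)]
bar_hinge [([249.8, 195.2], 0.51)]
can_white [([288.6, 224.8], 0.71)]
can_green [([243.8, 227.7], 0.48)]
cup [([154.4, 232.5], 0.97), ([252.2, 198.6], 0.7)]
top {'fx': 377.74099922415337, 'fy': 377.74099922415337, 'cx': 254.15099465141677, 'cy': 184.2115521081808, 'dist': array([0.03229529, 0.        , 0.        , 0.        , 0.        ]), 'R': array([[ 1.
[... 703 characters left out ...]
y([-1.38108877e+00,  2.20409224e-01,  1.52651581e+00,  9.78995894e-07,
        1.39465099e+00, -1.26122647e-01]), 'qd': array([-7.03108048e-04,  1.44780881e-03,  5.64770731e-04, -1.13797475e-03,
       -1.35513687e-03,  8.84896961e-05]), 'joint_torque': array([ 1.04079238e-03, -4.96849930e+01, -3.89729369e+01, -7.80739083e-05,
        8.97148766e-04,  3.05898944e-06]), 'position': array([ 0.19411203, -0.59409334,  0.20038554]), 'orientation': array([8.29643660e-06, 9.87557313e-01, 1.57259508e-01, 7.46021040e-07]), 'contact_force': array([ 0.10819632,  0.23347789, -0.3248408 ]), 'wrist_torque': array([-0.00488898, -0.02305355,  0.05974495]), 'grasp_force': 0.0, 'opening': 0.08568914523840525}
```

View pics/both.png

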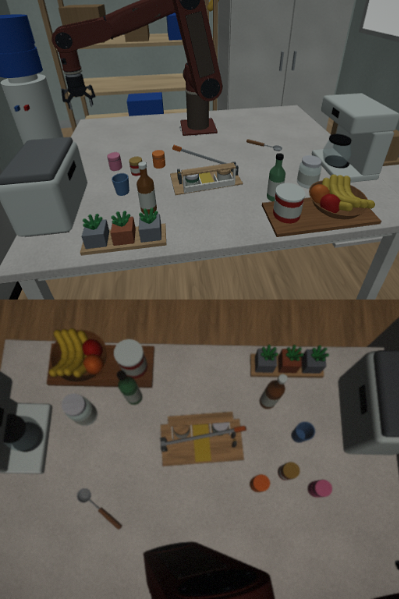

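The overview shows the rack in the middle of the table, with the yellow liner in its centre bay. In the top view there are three tin-like things: orange (335,237), brass-lidded (370,222) and pink (412,239). The brass lid with a red body fits the description, so I'm confirming it in an enlarged crop.

Run:
```python
import cv2,numpy as np
a=cv2.imread('pics/t0.png')[130:260,190:430]; b=cv2.imread('pics/s0.png')[180:260,130:320]
a=cv2.resize(a,None,fx=3,fy=3,interpolation=2)[:390]; b=cv2.resize(b,(720,210*720//499),interpolation=2)[:210]
c=np.vstack([a,cv2.resize(b,(720,210))]);
cv2.imwrite('pics/c1.png',cv2.convertScaleAbs(c,alpha=1.8))
```

```text
(no output)
```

View pics/c1.png

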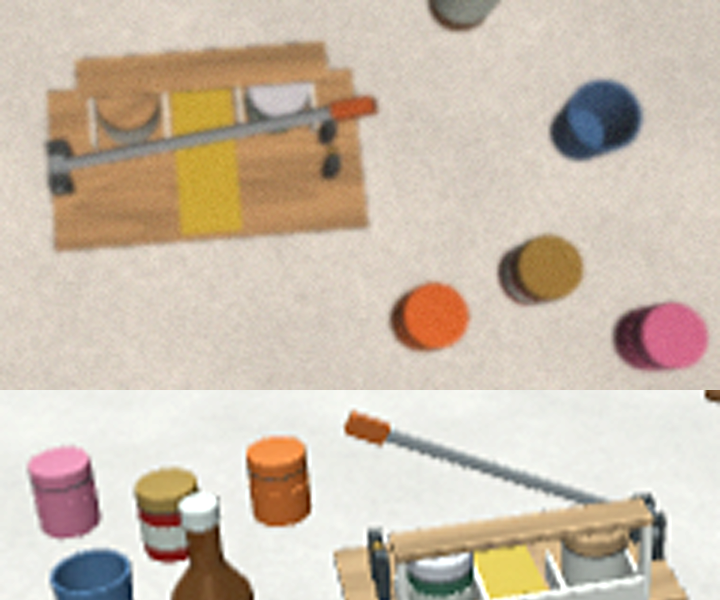

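The brass-lidded tin in the middle, top-view (373,219), is confirmed: the scene crop shows a red body with a cream band. The yellow liner is in the middle bay. Next I fit the rack pose, bar angle and tin position.

```bash
cat >> h.py <<'E'
from scipy.optimize import least_squares
from scipy.spatial.transform import Rotation as Ro
K={c:ctrl.get_calibration(c) for c in('scene','top')}
def proj(c,P):
    k=K[c]; M=np.array([[k['fx'],0,k['cx']],[0,k['fy'],k['cy']],[0,0,1]])
    return cv2.projectPoints(np.atleast_2d(np.float64(P)),cv2.Rodrigues(k['R'])[0],k['t'],M,k['dist'])[0][:,0]
def rack(p,q):
    q=np.atleast_2d(q)/1000.; c,s=np.cos(p[2]),np.sin(p[2])
    return np.c_[p[0]+c*q[:,0]-s*q[:,1],p[1]+s*q[:,0]+c*q[:,1],q[:,2]]
def grip(th): return [-30,138-290*np.cos(th),42+290*np.sin(th)]
E
python3 - <<'E'
from h import *
t=lambda u,v:(190+u/3,130+v/3); s=lambda u,v:(130+u*190/720,180+(v-390)*80/210)
Q=[(-105,150,8),(-105,-150,8),(53,-150,8),(53,150,8),(18,113,100),(54,113,100),(54,-113,100),(18,-113,100),(-99,29,8),(-99,-29,8)]
U=[t(55,249),t(368,226),t(350,68),t(48,92),t(78,90),t(76,60),t(324,42),t(328,68),t(181,235),t(242,231)]
f=lambda p:(np.r_[proj('top',rack(p,Q))-U,proj('top',rack(p,[grip(p[3])]))-[t(353,108)],proj('scene',rack(p,[grip(p[3])]))-[s(367,427)]]).ravel()
r=least_squares(f,[.5,0,0,.5],loss='soft_l1'); print(r.x); print(np.round(r.fun if 0 else f(r.x).reshape(-1,2),1).tolist())
for nm,h,ut,us in[('tin',.072,t(549,268),s(167,476)),('cup',.075,t(603,112),s(92,563)),('orange',.072,t(434,316),s(277,445)),('pink',.072,t(675,336),s(61,457))]:
    a=least_squares(lambda x:(proj('top',[x[0],x[1],h])-[ut]).ravel(),[.5,-.2]).x
    b=least_squares(lambda x:(proj('scene',[x[0],x[1],h])-[us]).ravel(),[.5,-.2]).x
    print(nm,a.round(4),b.round(4))
E
```

```text
[ 0.57552475 -0.0310573   0.09943656  0.44725071]
[[-0.3, 0.4], [0.2, -0.2], [0.3, -0.5], [-0.9, -0.8], [-0.6, 2.2], [-0.7, -0.7], [0.1, -1.0], [0.1, 3.2], [-0.0, -0.4], [-0.1, -0.6], [1.3, 0.5], [-1.7, -1.8]]
tin [ 0.4412 -0.3397] [ 0.5038 -0.3346]
cup [ 0.5843 -0.3941] [ 0.6839 -0.382 ]
orange [ 0.3966 -0.2369] [ 0.4414 -0.2355]
pink [ 0.384  -0.4463] [ 0.4401 -0.4356]
```

Run:
```python
from h import *
t=lambda u,v:(190+u/3,130+v/3); s=lambda u,v:(130+u*190/720,180+(v-390)*80/303)
Q=[(-105,150,8),(-105,-150,8),(53,-150,8),(53,150,8),(54,113,100),(54,-113,100),(-99,29,8),(-99,-29,8)]
U=[t(55,249),t(368,226),t(350,68),t(48,92),t(76,60),t(324,42),t(181,235),t(242,231)]
Qs=[(54,-113,100),(54,113,100)];Us=[s(393,541),s(653,507)]
f=lambda p:(np.r_[proj('top',rack(p,Q))-U,proj('scene',rack(p,Qs))-Us,proj('top',rack(p,[grip(p[3])]))-[t(353,108)],proj('scene',rack(p,[grip(p[3])]))-[s(367,427)]]).ravel()
r=least_squares(f,[.5,0,0,.5],loss='soft_l1'); print(r.x); print(np.round(f(r.x).reshape(-1,2),1).tolist())
for nm,h,ut,us in[('tin',.072,t(549,268),s(167,476)),('cup',.075,t(603,112),s(92,563)),('orange',.072,t(434,316),s(277,445)),('pink',.072,t(675,336),s(61,457))]:
    a=least_squares(lambda x:(proj('top',[x[0],x[1],h])-[ut]).ravel(),[.5,-.2]).x
    b=least_squares(lambda x:(proj('scene',[x[0],x[1],h])-[us]).ravel(),[.5,-.2]).x
    print(nm,a.round(4),b.round(4))
p=r.x
q=lambda yaw:Ro.from_matrix(np.c_[[-np.sin(yaw),np.cos(yaw),0],[np.cos(yaw),np.sin(yaw),0],[0,0,-1]]).as_quat(scalar_first=True)
def chk(P,yaw):
    for y in(yaw,yaw+np.pi):
        j=ctrl.ik(P,q(y)); print(np.round(P,3),None if j is None else np.round(j,2))
for th in(p[3],1.3,2.15,0): chk(rack(p,grip(th))[0]-[0,0,.019],p[2])
```

```text
[ 0.57400452 -0.03129117  0.09905969  0.48280857]
[[-0.3, 0.9], [0.3, 0.4], [0.4, 0.0], [-0.9, -0.3], [-0.7, -0.2], [0.2, -0.4], [0.0, 0.2], [-0.1, -0.1], [0.2, 3.3], [-0.2, 2.1], [0.1, 0.3], [-0.6, -0.4]]
tin [ 0.4412 -0.3397] [ 0.4367 -0.3385]
cup [ 0.5843 -0.3941] [ 0.5761 -0.393 ]
orange [ 0.3966 -0.2369] [ 0.3952 -0.2352]
pink [ 0.384  -0.4463] [ 0.3844 -0.4423]
[ 0.556 -0.153  0.158] [-0.4   0.14  1.7  -0.    1.3  -0.5 ]
[ 0.556 -0.153  0.158] [-0.4   0.14  1.7  -0.    1.3   2.64]
[0.538 0.026 0.302] [-0.1  -0.03  1.61 -0.    1.57 -0.2 ]
[0.538 0.026 0.302] None
[0.515 0.261 0.266] [ 0.33  0.07  1.57 -0.    1.5   0.23]
[0.515 0.261 0.266] None
[ 0.559 -0.186  0.023] [-0.45  0.33  1.76 -0.    1.06 -0.55]
[ 0.559 -0.186  0.023] [-0.45  0.33  1.76 -0.    1.06  2.59]
```

```bash
cat >> h.py <<'E'
p=np.array([.5740,-.0313,.0991]); TH0=.483
def q(yaw,tilt=0):
    # y=closing axis at heading yaw; tool z down, tilted by `tilt` toward heading yaw
    R=np.c_[[-np.sin(yaw),np.cos(yaw),0],[np.cos(yaw),np.sin(yaw),0],[0,0,-1]]
    return Ro.from_matrix(R@Ro.from_euler('x',-tilt).as_matrix()).as_quat(scalar_first=True)
def gp(th): return rack(p,grip(th))[0]-[0,0,.019]
def wproj(st,P):
    k=ctrl.get_calibration('wrist'); T=np.eye(4); T[:3,:3]=Ro.from_quat(st['orientation'],scalar_first=True).as_matrix(); T[:3,3]=st['position']
    W=np.linalg.inv(T@k['hand_eye']); M=np.array([[k['fx'],0,k['cx']],[0,k['fy'],k['cy']],[0,0,1]])
    return cv2.projectPoints(np.atleast_2d(np.float64(P)),cv2.Rodrigues(W[:3,:3])[0],W[:3,3],M,k['dist'])[0][:,0]
E
python3 - <<'E'
from h import *
ctrl.gripper_to(.05)
ctrl.reach(gp(TH0)+[0,0,.10],q(p[2]))
st=ctrl.get_state(); im=snap('wrist')
for n in('bar_grip','bar_hinge','rack_shelf'): print(n,[(np.round(np.array(d['xy'])*[512,384],1).tolist(),round(d['p'],2)) for d in ctrl.find_in(n,'wrist')][:3])
pts=dict(grip=grip(TH0),bar1=[-30,138-200*np.cos(TH0),42+200*np.sin(TH0)],s0=[18,-113,100],s1=[18,113,100],s2=[54,-113,100],f0=[-105,-150,8],f1=[53,-150,8],fork=[-32,-116,58],l0=[-99,29,8],l1=[-99,-29,8],l2=[-10,-29,8])
im=im.copy()
for n,x in pts.items():
    u=wproj(st,rack(p,x))[0]; print(n,u.round()); cv2.drawMarker(im,tuple(int(v) for v in u),(0,255,255),0,10)
cv2.imwrite('pics/w1.png',im[:,:,::-1]); print(st['time_s'],st['position'])
E
```

```text
bar_grip []
bar_hinge [([259.7, 109.8], 0.8)]
rack_shelf [([267.5, 96.8], 0.83), ([295.3, 111.3], 0.69), ([257.1, 109.2], 0.41)]
grip [258. 184.]
bar1 [257.  84.]
s0 [303. 157.]
s1 [ 314. -104.]
s2 [337. 157.]
f0 [203. 168.]
f1 [318. 168.]
fork [256. 152.]
l0 [200.  23.]
l1 [202.  75.]
l2 [273.  75.]
3.8 [ 0.55561301 -0.15346599  0.25748478]
```

View pics/w1.png

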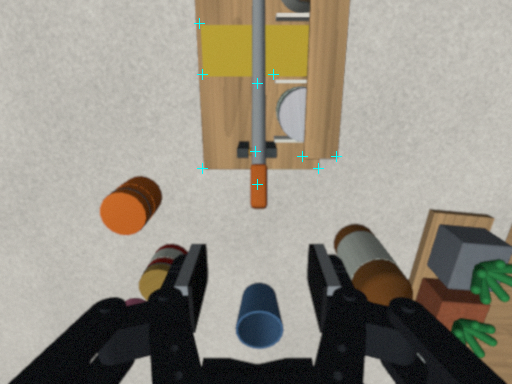

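The projected marks lie on the rack, and the grip block is at (258,186) against a predicted (258,184). I'll grip the block and swing the bar.

```bash
sed -i 's/^p=np.array.*/p=np.array([.5755,-.0323,.0991])/' h.py
python3 - <<'E'
from h import *
ctrl.move_linear(gp(TH0),.15)
ctrl.gripper_to(0); st=ctrl.get_state(); print(st['opening'],st['grasp_force'],st['contact_force'])
for th in np.r_[np.linspace(TH0,2.1,13)[1:],2.15,2.18]:
    hit=ctrl.move_linear(gp(th),.15,stop_force=35 if th>2.05 else None); s=ctrl.get_state(); print(round(th,2),hit,s['contact_force'].round(1),round(s['time_s'],1))
print(s['position'],s['opening'])
E
```

```text
Traceback (most recent call last):
NameError: name 'TH0' is not defined
```

```bash
sed -i 's/^p=np.array.*/&; TH0=.483/' h.py
python3 - <<'E'
from h import *
ctrl.move_linear(gp(TH0),.15)
ctrl.gripper_to(0); st=ctrl.get_state(); print(st['opening'],st['grasp_force'],st['contact_force'])
for th in np.r_[np.linspace(TH0,2.1,13)[1:],2.15,2.18]:
    hit=ctrl.move_linear(gp(th),.15,stop_force=35 if th>2.05 else None); s=ctrl.get_state(); print(round(th,2),hit,s['contact_force'].round(1),round(s['time_s'],1))
print(s['position'],s['opening'])
E
```

```text
0.008287655656748471 58.67083489894867 [-4.43462373 -3.96179099  1.82258405]
0.62 False [-4.8 -2.7  1.3] 5.7
0.75 False [-3.9 -0.6  0.4] 6.2
0.89 False [-4.   1.2 -1.4] 6.6
1.02 False [-4.3  2.3 -2.7] 7.0
1.16 False [-4.   0.7 -3.7] 7.4
1.29 False [-4.5  1.3 -1.8] 7.8
1.43 False [-5.3  0.4  0.1] 8.2
1.56 False [-6.5 -0.1  2.4] 8.6
1.7 False [-7.6 -0.1  5.9] 9.0
1.83 False [-9.6  1.9 10.6] 9.4
1.97 False [-11.4   4.2  14.5] 9.8
2.1 False [-12.1   9.1  17. ] 10.2
2.15 False [-13.4  10.1  18. ] 10.5
2.18 False [-12.7  12.   19.6] 10.7
[0.5158027  0.27279984 0.26707566] 0.004584070052273796
```

Run:
```python
from h import *
a=snap('scene'); b=snap('top')
for th in (2.15,): print(proj('scene',rack(p,grip(th))),proj('top',rack(p,grip(th))))
cv2.imwrite('pics/o1.png',cv2.convertScaleAbs(np.hstack([cv2.resize(a[120:270,220:370],(395,395)),cv2.resize(b[110:260,140:290],(395,395))])[:,:,::-1],alpha=1.5))
```

```text
[[348.65481275 145.07794544]] [[123.59061139 167.49152721]]
```

View pics/o1.png

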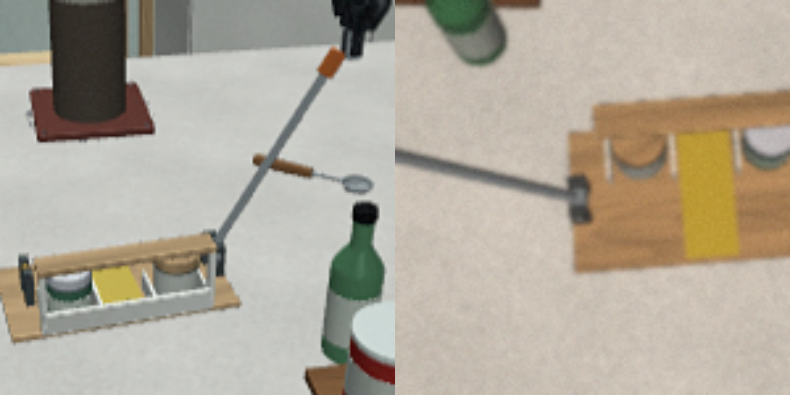

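Run:
```python
from h import *
print([(t,proj('scene',rack(p,grip(t))).round(1).tolist()) for t in(2.0,2.05,2.1,2.15)])
ctrl.gripper_to(.04); s=ctrl.get_state()
ctrl.move_linear(s['position']+[0,0,.05],.15)
n=lambda th,r,d:rack(p,[-30,138-r*np.cos(th)-d*np.sin(th),42+r*np.sin(th)+d*abs(np.cos(th))])[0]  # d above/right of bar
ctrl.gripper_to(0)
ctrl.move_linear(n(2.15,275,70),.15)
ctrl.move_linear(n(2.15,275,30),.15)
hit=ctrl.move_linear(n(2.15,275,0),.05,stop_force=12); s=ctrl.get_state()
print(hit,s['contact_force'],np.linalg.norm(s['position']-n(2.15,275,0)),s['time_s'])
ctrl.move_linear(n(2.15,275,60),.15)
a=snap('scene'); cv2.imwrite('pics/o2.png',cv2.resize(a[120:270,220:370],(600,600))[:,:,::-1])
m=(a[:,:,0]>130)&(a[:,:,1]<110)&(a[:,:,2]<70); v,u=np.nonzero(m[125:165,320:370]); print(u.mean()+320,v.mean()+125,len(u))
```

```text
[(2.0, [[338.6, 140.3]]), (2.05, [[342.1, 141.7]]), (2.1, [[345.4, 143.3]]), (2.15, [[348.7, 145.1]])]
False [-0.30620058 -1.23816228  0.12447363] 0.00025476564954350926 14.025
nan nan 0<stdin>:13: RuntimeWarning: Mean of empty slice.
  ret = ret.dtype.type(ret / rcount)
```

View pics/o2.png

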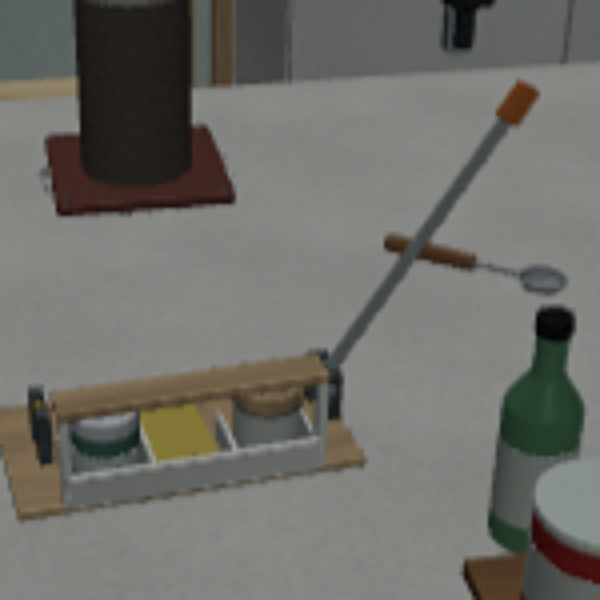

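The grip is now near (349.3,145.8), which is about 2.15 rad. I'll push a little further to make sure it is on the stop.

Run:
```python
from h import *
n=lambda th,r,d:rack(p,[-30,138-r*np.cos(th)-d*np.sin(th),42+r*np.sin(th)+d*abs(np.cos(th))])[0]
ctrl.move_linear(n(2.15,262,60),.15)
ctrl.move_linear(n(2.15,262,20),.15)
for d in range(16,-21,-4):
    hit=ctrl.move_linear(n(2.15,262,d),.08,stop_force=10); s=ctrl.get_state(); print(d,hit,s['contact_force'].round(1))
    if hit: break
ctrl.move_linear(n(2.15,262,60),.2)
s=ctrl.get_state(); print(s['time_s'])
a=snap('scene'); cv2.imwrite('pics/o3.png',a[:,:,::-1])
b=a[130:160,335:365].astype(int); m=(b[:,:,0]-b[:,:,2]>50); v,u=np.nonzero(m); print(u.mean()+335,v.mean()+130,len(u))
```

```text
16 False [ 0.2 -0.1 -0.1]
12 False [-0.2 -0.1 -0.2]
8 False [ 0.3 -0.4 -0.9]
4 False [-0.5  0.4 -0.4]
0 False [-0.3 -0.1  1.3]
-4 False [ -1.8 -11.1   8.9]
-8 False [ -6.2 -22.   19.7]
-12 False [ -9.2 -32.7  28.2]
-16 False [-11.9 -43.6  36.3]
-20 False [-16.1 -54.6  45. ]
18.3417
348.7457627118644 145.4406779661017 59
```

The bar rests firmly on its outer stop, with its grip at (348.7,145.4) against a predicted (348.7,145.1). Next is the tin.

Run:
```python
from h import *
T=np.array([.4395,-.339])
s=ctrl.get_state(); print(s['position'])
ctrl.move_linear(s['position']+[0,-.06,.05],.2)
ctrl.gripper_to(.085)
ctrl.reach([*T,.20],q(p[2]))
st=ctrl.get_state(); im=snap('wrist').copy()
print([(np.round(np.array(d['xy'])*[512,384],1).tolist(),round(d['p'],2)) for d in ctrl.find_in('tin','wrist')][:4], wproj(st,[[*T,.072],[*T,.036]]).round(1).tolist())
for P in [[T[0]+.029*np.cos(a),T[1]+.029*np.sin(a),.072] for a in np.arange(0,6.2,.5)]:
    cv2.circle(im,tuple(int(x) for x in wproj(st,P)[0]),1,(0,255,255),-1)
cv2.imwrite('pics/w2.png',cv2.convertScaleAbs(im[:,:,::-1],alpha=1.4)); print(st['time_s'])
```

```text
[0.52213756 0.19570471 0.29274225]
[([221.9, 60.9], 0.93), ([201.1, 249.8], 0.88), ([261.2, 172.6], 0.65), ([391.7, 13.6], 0.17)] [[256.2, 171.0], [256.2, 162.1]]
21.5333
```

View pics/w2.png

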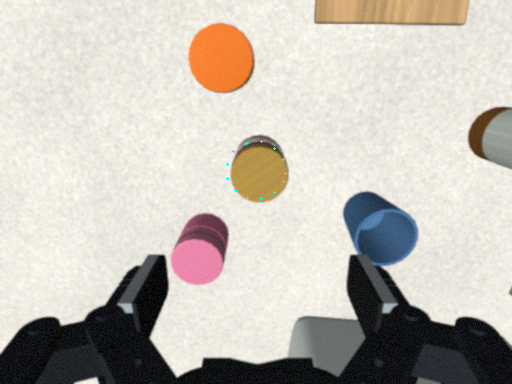

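The lid centre is at (259.5,173) against a predicted (256,171), so I shift the target by +3.5 mm in x and −2 mm in y. The fingers miss the orange (221,58), pink (205,250) and cup (380,230). Then I grasp and set the tin on the ledge.

```bash
sed -i 's/^p=np.array(.*)/p=np.array([.5765,-.0333,.0991])/' h.py; grep -n "^p=" h.py
python3 - <<'E'
from h import *
T=np.array([.443,-.341])
ctrl.move_linear([*T,.20],.1); ctrl.move_linear([*T,.022],.12,stop_force=8)
ctrl.gripper_to(0); s=ctrl.get_state(); print(s['opening'],s['grasp_force'],s['contact_force'].round(1),s['position'])
ctrl.move_linear([*T,.14],.12); s=ctrl.get_state(); print(s['opening'],s['contact_force'].round(1))
L=rack(p,[-74,0,0])[0]
ctrl.move_linear([L[0],L[1],.14],.2)
st=ctrl.get_state(); im=snap('wrist').copy()
for x in([-99,29,8],[-99,-29,8],[-10,-29,8],[-10,29,8],[-105,-150,8],[18,-113,100],[18,113,100]):
    cv2.drawMarker(im,tuple(int(v) for v in wproj(st,rack(p,x))[0]),(255,0,255),0,10)
cv2.imwrite('pics/w3.png',cv2.convertScaleAbs(im[:,:,::-1],alpha=1.4)); print(st['time_s'],st['opening'])
E
```

```text
17:p=np.array([.5765,-.0333,.0991]); TH0=.483
0.05577135726016975 63.345444202423096 [-1.4  0.5  5.7] [ 0.4433027  -0.34144962  0.02312184]
0.05541224321357561 [ 0.5 -1.  -1.6]
26.7167 0.05565830817289456
```

View pics/w3.png

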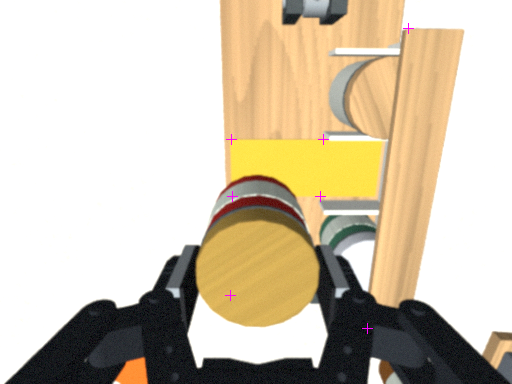

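The tin is held and the liner edges match the marks within about 1 px. I'll set it down, release and push it in with a tilted tool.

Run:
```python
from h import *
L=rack(p,[-74,0,0])[0]
ctrl.move_linear([L[0],L[1],.045],.12)
hit=ctrl.move_linear([L[0],L[1],.0295],.04,stop_force=5); s=ctrl.get_state(); print(hit,s['position'],s['contact_force'].round(1))
ctrl.gripper_to(.085)
ctrl.move_linear([L[0],L[1],.16],.15)
ctrl.gripper_to(0)
Q=q(p[2],.6); print(Ro.from_quat(Q,scalar_first=True).as_matrix()[:,2])
if Ro.from_quat(Q,scalar_first=True).as_matrix()[0,2]<0: Q=q(p[2],-.6)
A=rack(p,[-150,0,120])[0]; B=rack(p,[-150,0,30])[0]; C=rack(p,[-5,0,30])[0]
for X in(A,B,C): j=ctrl.ik(X,Q); print(None if j is None else j.round(2))
ctrl.reach(A,Q)
b=snap('top'); s=ctrl.get_state(); print(s['time_s'])
cv2.imwrite('pics/t3.png',b[:,:,::-1])
st=s; im=snap('wrist'); cv2.imwrite('pics/w4.png',cv2.convertScaleAbs(im[:,:,::-1],alpha=1.4))
```

```text
True [ 0.5033859  -0.04077789  0.03110098] [-0.8  0.   5.6]
[ 0.56187212  0.05586453 -0.82533561]
None
None
[-0.36 -0.06  2.33  0.68  0.41 -1.03]Traceback (most recent call last):
  File "<stdin>", line 12, in <module>
station.MotionError: the arm cannot take that pose within its joint ranges
```

Run:
```python
from h import *
for tl in(.15,.25,.35,.45):
  for yw in(p[2],0,-.1):
    o=[]
    for x,z in((-150,120),(-135,120),(-135,30),(-130,30),(-5,30)):
        j=ctrl.ik(rack(p,[x,0,z])[0],q(yw,tl)); o.append(None if j is None else j[[3,4]].round(2).tolist())
    print(tl,round(yw,2),o)
print(ctrl.get_state()['time_s'])
```

```text
0.15 0.1 [[0.07, 1.12], [0.07, 1.11], [0.08, 0.89], [0.08, 0.89], [0.06, 0.89]]
0.15 0 [[0.06, 1.12], [0.05, 1.1], [0.06, 0.89], [0.06, 0.88], [0.04, 0.89]]
0.15 -0.1 [[0.04, 1.11], [0.03, 1.1], [0.04, 0.88], [0.04, 0.88], [0.02, 0.88]]
0.25 0.1 [[0.14, 1.06], [0.13, 1.04], [0.16, 0.81], [0.16, 0.81], [0.12, 0.78]]
0.25 0 [[0.1, 1.05], [0.1, 1.03], [0.12, 0.8], [0.12, 0.79], [0.08, 0.76]]
0.25 -0.1 [[0.07, 1.04], [0.07, 1.02], [0.08, 0.79], [0.08, 0.78], [0.04, 0.76]]
0.35 0.1 [[0.22, 1.0], [0.21, 0.98], [0.26, 0.73], [0.26, 0.73], [0.21, 0.66]]
0.35 0 [[0.17, 0.98], [0.16, 0.96], [0.2, 0.71], [0.2, 0.7], [0.14, 0.64]]
0.35 -0.1 [[0.11, 0.97], [0.11, 0.94], [0.14, 0.69], [0.13, 0.69], [0.07, 0.63]]
0.45 0.1 [[0.31, 0.97], [0.31, 0.93], [0.4, 0.67], [0.4, 0.66], [0.34, 0.55]]
0.45 0 [[0.25, 0.93], [0.24, 0.9], [0.32, 0.63], [0.32, 0.63], [0.24, 0.52]]
0.45 -0.1 [[0.17, 0.91], [0.16, 0.87], [0.22, 0.6], [0.22, 0.59], [0.12, 0.5]]
30.2917
```

Tilt 0.3 with heading p[2] works throughout.

Run:
```python
from h import *
Q=q(p[2],.3); R=lambda x,z:rack(p,[x,0,z])[0]
ctrl.reach(R(-140,150),Q)
ctrl.move_linear(R(-140,30),.15); s0=ctrl.get_state()
hit=ctrl.move_linear(R(-5,30),.06,stop_force=9); s=ctrl.get_state()
c,sn=np.cos(p[2]),np.sin(p[2]); d=s['position'][:2]-p[:2]
print(hit,'rack x,y',d@[c,sn],d@[-sn,c],s['contact_force'].round(1),s['time_s'])
ctrl.move_linear(R(-150,30),.2); ctrl.move_linear(R(-150,180),.25)
b=snap('top');a=snap('scene');w=snap('wrist')
g=np.hstack([cv2.resize(b[130:230,190:340],(395,263)),cv2.resize(a[180:260,225:345],(395,263))])
cv2.imwrite('pics/p1.png',cv2.convertScaleAbs(np.vstack([g,cv2.resize(w,(440,330))[:, :].repeat(1,1) if 0 else cv2.copyMakeBorder(cv2.resize(w,(440,330)),0,0,0,350,0)])[:,:,::-1],alpha=1.5))
```

```text
True rack x,y -0.08720150659790314 -4.261894490472859e-05 [-0.3  0.4  0.3] 32.925
```

View pics/p1.png

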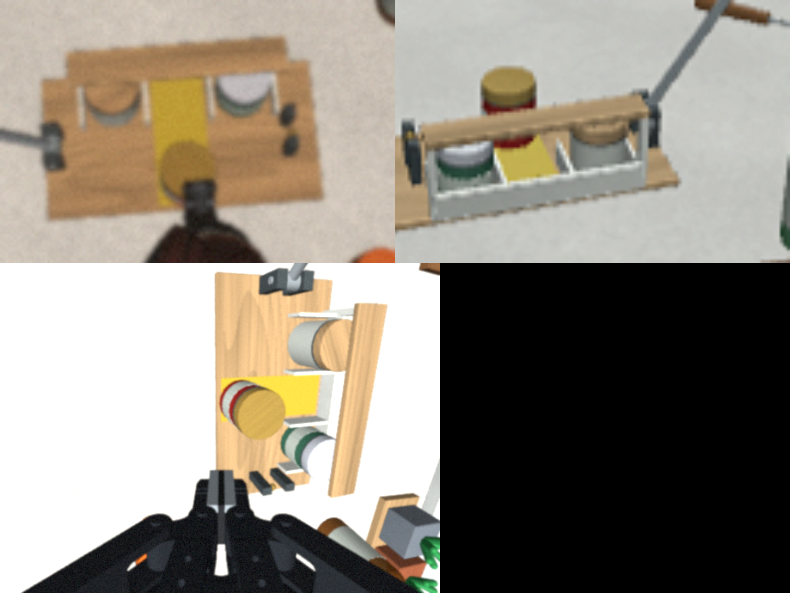

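It stopped early on first touch at x −87 mm; the tin still stands upright on the liner, centred. I'll push again in short, force-checked stretches.

Run:
```python
from h import *
Q=q(p[2],.3); R=lambda x,z:rack(p,[x,0,z])[0]
c,sn=np.cos(p[2]),np.sin(p[2])
rx=lambda s:(s['position'][:2]-p[:2])@[c,sn]*1000
ctrl.move_linear(R(-125,30),.25)
ctrl.move_linear(R(-96,30),.12)
x=-96
for x in [-84,-70,-55,-45,-38,-32]+list(range(-29,-2,3)):
    hit=ctrl.move_linear(R(x,30),.05,stop_force=12); s=ctrl.get_state(); f=s['contact_force'][:2]@[c,sn]
    print(x,hit,round(rx(s),1),round(f,1),round(s['time_s'],1))
    if f<-8: break
w=snap('wrist');b=snap('top');a=snap('scene')
cv2.imwrite('pics/p2.png',cv2.convertScaleAbs(np.hstack([cv2.resize(w,(400,300)),cv2.resize(a[180:260,235:342],(400,300))])[:,:,::-1],alpha=1.5))
```

```text
-84 True -83.9 -6.2 35.7
-70 True -80.9 -3.0 35.9
-55 True -80.9 -7.1 36.2
-45 True -79.6 -8.3 36.4
```

View pics/p2.png

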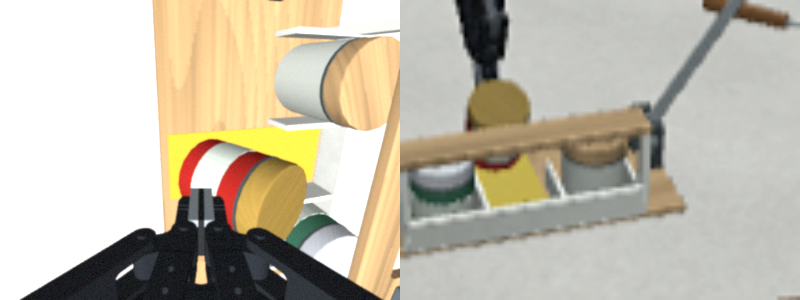

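The tin sits upright but seems stopped against the bay's wall front, so it is offset sideways. I'll measure its lid centre.

Run:
```python
from h import *
c,sn=np.cos(p[2]),np.sin(p[2])
x=least_squares(lambda x:(proj('scene',[x[0],x[1],.080])-[[261.5,208]]).ravel(),[.5,0]).x
d=x-p[:2]; print('scene',d@[c,sn],d@[-sn,c])
st=ctrl.get_state(); w=snap('wrist')
hsv=cv2.cvtColor(w,cv2.COLOR_RGB2HSV)
# lid from viewed wrist crop (270,203)*1.28
u0=np.array([270,203])*1.28
f=lambda x:(wproj(st,[x[0],x[1],.080])-[u0]).ravel()
x=least_squares(f,[.54,-.05]).x; d=x-p[:2]; print('wrist',d@[c,sn],d@[-sn,c])
# liner check in same picture
im=w.copy()
for P in([-99,29,8],[-99,-29,8],[-10,33,36],[-10,-33,36],[-10,-37,36],[-10,37,36],[18,-113,100]): print(P,(wproj(st,rack(p,P))[0]/1.28).round(1))
print(st['position'],st['contact_force'])
```

```text
scene -0.04219385843655475 0.0013349899843809287
wrist -0.04935426807751261 0.0005706359290713588
[-99, 29, 8] [169.5 135. ]
[-99, -29, 8] [172.  199.4]
[-10, 33, 36] [287.9 131. ]
[-10, -33, 36] [279.1 204.4]
[-10, -37, 36] [278.6 208.4]
[-10, 37, 36] [288.5 126. ]
[18, -113, 100] [344.5 328.5]
[ 0.49682669 -0.04123675  0.03141247] [-7.16950291 -1.57284279 11.81845453]
```

Run:
```python
from h import *
R=lambda x,z:rack(p,[x,0,z])[0]
c,sn=np.cos(p[2]),np.sin(p[2])
def rep(t):
    s=ctrl.get_state(); d=s['position'][:2]-p[:2]; f=s['contact_force']
    print(t,np.round([d@[c,sn]*1000,d@[-sn,c]*1000,s['position'][2]*1000],1),'f',np.round([f[:2]@[c,sn],f[:2]@[-sn,c],f[2]],1),'m',s['wrist_torque'].round(2),round(s['time_s'],1)); return f[:2]@[c,sn]
rep('now'); ctrl.move_linear(R(-95,30),.05); rep('back')
ctrl.move_linear(R(-95,40),.08); rep('up')
for x in(-88,-84,-80,-77,-74,-71):
    ctrl.move_linear(R(x,40),.03); f=rep(x)
    if f<-12: break
snap('scene','s5.png')
```

```text
now [-80.1  -0.   31.4] f [-7.  -0.1 12.4] m [-0.05  0.73  0.03] 36.6
back [-95.7   0.   29.8] f [-5.3 -0.8  3.9] m [-0.04  0.55  0.02] 37.0
up [-94.1  -0.4  40.9] f [-2.1  0.3  2.6] m [-0.09  0.38  0.06] 37.3
-88 [-87.9   0.1  39.8] f [-2.1 -0.5  1.5] m [-0.01  0.23  0.  ] 37.7
-84 [-83.8   0.   39.9] f [-1.2 -0.3  1.3] m [-0.03  0.28  0.01] 38.0
-80 [-79.9   0.1  39.9] f [-1.1  0.2  0.7] m [ 0.02  0.21 -0.01] 38.3
-77 [-76.7  -0.1  40.3] f [-1.3  0.3  4.5] m [-0.04  0.35 -0.03] 38.5
-74 [-72.8  -0.6  41.4] f [-5.   0.7 11.7] m [-0.06  0.37  0.02] 38.8
-71 [-69.   -0.9  42.2] f [-6.1  0.2 15.2] m [-0.06  0.31  0.02] 39.0
```

Run:
```python
from h import *
a=cv2.imread('pics/s5.png')[170:260,225:345][:,:,::-1]; w=snap('wrist'); b=snap('top')
st=ctrl.get_state()
g=np.hstack([cv2.resize(a,(400,300),interpolation=2),cv2.resize(b[130:220,200:320],(400,300),interpolation=2)])
g2=cv2.resize(w[100:325,130:430],(400,300))
cv2.imwrite('pics/v.png',cv2.convertScaleAbs(np.vstack([g,np.hstack([g2,cv2.resize(w,(400,300))])])[:,:,::-1],alpha=1.6))
c=[wproj(st,rack(p,[x,0,z]))[0].round() for x,z in((-45,8),(-45,80),(-70,42))]; print(c)
print(ctrl.get_state()['contact_force'])
```

```text
[array([275., 202.]), array([323., 251.]), array([255., 226.])]
[-5.72571209  0.37109214 14.31396045]
```

View pics/v.png

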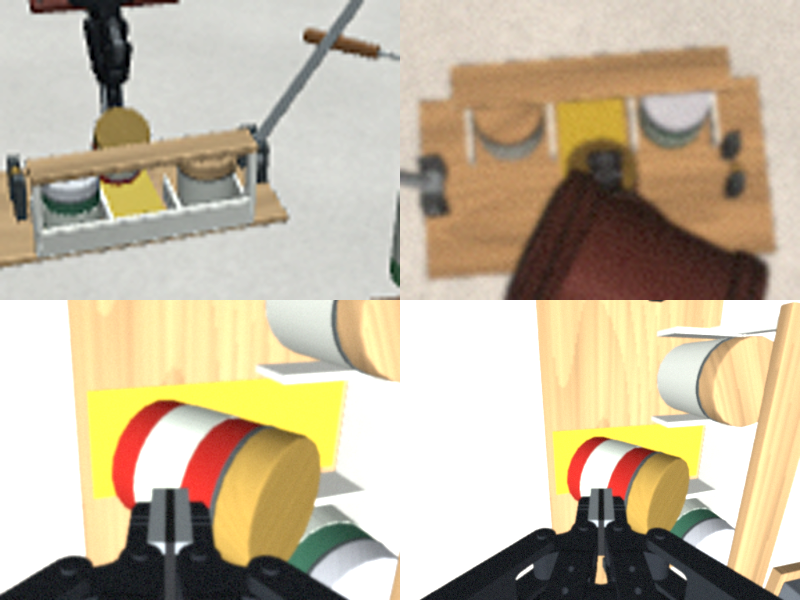

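The tin has tipped backwards: its lid now faces the rack's back and the finger is above its front face. I'll triangulate its lean before mending it.

Run:
```python
from h import *
st=ctrl.get_state(); c,sn=np.cos(p[2]),np.sin(p[2])
X=least_squares(lambda x:np.r_[(proj('scene',x)-[[261.6,208.1]]).ravel(),(wproj(st,x)-[[333,246]]).ravel()],[.54,-.04,.08]); d=X.x[:2]-p[:2]
print('lid',d@[c,sn],d@[-sn,c],X.x[2],X.fun.round(1))
# model outline for leans: lid/base circle extents in wrist px for pivot edge on floor
def circ(xp,phi,h,y=0):  # pivot back-bottom edge at rack x=xp; lean phi
    a=np.arange(0,2*np.pi,.1); lx=-29+29*np.cos(a); ly=29*np.sin(a)
    return rack(p,np.c_[xp+lx*np.cos(phi)+h*np.sin(phi), y+ly, 8-lx*np.sin(phi)+h*np.cos(phi)])
for phi in np.radians([0,20,35,50,65,90]):
    r=least_squares(lambda v:(wproj(st,circ(v[0],phi,72,v[1])).mean(0)-[333,246]),[-20,0],diff_step=.01).x
    L=wproj(st,circ(r[0],phi,72,r[1])); B=wproj(st,circ(r[0],phi,0,r[1])); S=proj('scene',circ(r[0],phi,72,r[1]))
    print(np.degrees(phi).round(),r.round(1),'lid bbox',L.min(0).round(),L.max(0).round(),'base',B.min(0).round(),B.max(0).round(),'scene lid',S.min(0).round(1),S.max(0).round(1))
```

```text
lid -0.03992009558519139 0.0021093385139713417 0.0804709163788458 [ 0.3  0.1 -0.   0. ]
0.0 [-9.9  1. ] lid bbox [281. 194.] [382. 295.] base [244. 161.] [320. 237.] scene lid [253.2 204. ] [270.1 213.1]
20.0 [-39.4   4.7] lid bbox [291. 190.] [371. 301.] base [212. 161.] [283. 245.] scene lid [254. 200.] [270.9 213.3]
35.0 [-58.5   3.9] lid bbox [305. 190.] [358. 302.] base [194. 166.] [257. 256.] scene lid [253.9 199.5] [270.6 215. ]
50.0 [-73.6  -0.2] lid bbox [321. 191.] [344. 302.] base [187. 176.] [237. 270.] scene lid [253.1 201.4] [269.7 218.1]
65.0 [-83.4  -7.3] lid bbox [328. 195.] [339. 298.] base [196. 189.] [223. 287.] scene lid [251.6 205.5] [268.2 222.3]
90.0 [-85.9 -24.6] lid bbox [313. 204.] [356. 289.] base [220. 215.] [240. 310.] scene lid [248.  216.8] [264.5 230.9]
```

The tin tips about 20° instead of sliding, because the push is too high for the friction. The mend: back off so it settles upright, grip it high across y, slide it over the ledge between the walls, then do the last stretch with a low push.

```bash
cat >> h.py <<'E'
def R(x,z,y=0): return rack(p,[x,y,z])[0]
cc,ss=np.cos(p[2]),np.sin(p[2])
def tor(P): d=np.array(P[:2])-p[:2]; return np.round([d@[cc,ss]*1000,d@[-ss,cc]*1000],1)
def brass(st,im,z=.08):
    h=cv2.cvtColor(im,cv2.COLOR_RGB2HSV); m=((h[:,:,0]>14)&(h[:,:,0]<24)&(h[:,:,1]>150)&(h[:,:,2]<215)).astype(np.uint8)
    m=cv2.morphologyEx(m,cv2.MORPH_OPEN,np.ones((5,5))); n,l,s,c=cv2.connectedComponentsWithStats(m); i=1+np.argmax(s[1:,4]) if n>1 else 0
    x=least_squares(lambda v:(wproj(st,[v[0],v[1],z])-[c[i]]).ravel(),R(-60,0)[:2]).x
    return s[i].tolist(),c[i].round(1),tor(x)
E
python3 - <<'E'
from h import *
ctrl.move_linear(R(-105,44),.15); ctrl.move_linear(R(-135,60),.2)
qs=[q(p[2]+np.pi/2),q(p[2]-np.pi/2)]
J=[ctrl.ik(R(-66,170),x) for x in qs]; print([None if j is None else j.round(2) for j in J])
j0=ctrl.get_state()['joints']; i=min((k for k in(0,1) if J[k] is not None),key=lambda k:abs(J[k][5]-j0[5])); print(i)
ctrl.move_linear(R(-135,150),.3)
ctrl.reach(R(-66,190),qs[i])
st=ctrl.get_state(); im=snap('wrist','w6.png'); print(brass(st,im),st['time_s'],st['opening'])
print([(np.round(np.array(d['xy'])*[512,384],1).tolist(),round(d['p'],2)) for d in ctrl.find_in('tin','wrist')])
print(wproj(st,[R(-66,80),R(-66+29,80),R(-66-29,80)]).round().tolist())
E
```

```text
[array([-0.23, -0.03,  1.85, -0.  ,  1.32, -1.9 ]), array([-0.23, -0.03,  1.85, -0.  ,  1.32,  1.24])]
0
([0, 0, 512, 384, 196608], array([255.5, 191.5]), array([-53.3,  -2.3])) 41.5333 4.1985418395262926e-05
[([254.4, 167.2], 0.83), ([52.5, 35.0], 0.75)]
[[258.0, 179.0], [258.0, 208.0], [258.0, 147.0]]
```

Run:
```python
from h import *
im=cv2.imread('pics/w6.png'); st=ctrl.get_state()
for v in range(110,250,8): print(v,im[v,240,::-1].tolist(),im[v,257,::-1].tolist(),im[v,275,::-1].tolist())
h=cv2.cvtColor(im,cv2.COLOR_BGR2GRAY)[90:270,170:350]
print(cv2.HoughCircles(cv2.medianBlur(h,5),cv2.HOUGH_GRADIENT,1,20,param1=80,param2=15,minRadius=26,maxRadius=36))
```

```text
110 [190, 187, 180] [193, 190, 183] [195, 191, 185]
118 [185, 184, 177] [198, 195, 188] [195, 192, 184]
126 [160, 129, 90] [158, 128, 89] [158, 130, 91]
134 [125, 105, 84] [109, 66, 61] [175, 151, 51]
142 [111, 92, 48] [147, 119, 59] [92, 74, 57]
150 [150, 123, 60] [145, 119, 58] [146, 120, 59]
158 [149, 123, 61] [147, 118, 57] [146, 120, 59]
166 [149, 123, 61] [150, 121, 63] [143, 119, 59]
174 [145, 119, 61] [148, 121, 62] [146, 118, 61]
182 [147, 120, 62] [142, 117, 57] [143, 119, 59]
190 [148, 122, 61] [146, 120, 60] [144, 118, 59]
198 [180, 155, 50] [148, 125, 54] [179, 152, 49]
206 [177, 153, 48] [177, 153, 49] [177, 155, 49]
214 [176, 151, 47] [179, 155, 49] [179, 154, 49]
222 [177, 152, 46] [178, 155, 50] [179, 156, 53]
230 [181, 156, 52] [177, 153, 49] [180, 155, 51]
238 [178, 154, 49] [176, 152, 47] [181, 157, 53]
246 [178, 155, 51] [18, 21, 23] [181, 155, 54]
[[[ 85.5  78.5  30.8]
  [ 23.5 159.5  27.7]
  [158.5 169.5  34.3]
  [ 87.5 134.5  33.2]]]
```

The tin stands upright again, lid at (255.5,168.5), which is back at about rack x −76. I'll grip it high across y and slide it.

Run:
```python
from h import *
st=ctrl.get_state()
x=least_squares(lambda v:(wproj(st,[v[0],v[1],.08])-[[255.5,168.5]]).ravel(),R(-70,0)[:2]).x; t=tor(x); print(t)
ctrl.gripper_to(.085)
ctrl.move_linear(R(t[0],110,0),.3); ctrl.move_linear(R(t[0],38,0),.15,stop_force=8)
ctrl.gripper_to(0); s=ctrl.get_state(); print(s['opening'],tor(s['position']),s['position'][2],s['contact_force'].round(1))
z=s['position'][2]*1000
for X in(-60,-40,-28,-20,-14):
    hit=ctrl.move_linear(R(X,z+.5),.1,stop_force=15); s=ctrl.get_state(); print(X,hit,tor(s['position']),s['contact_force'].round(1),round(s['time_s'],1))
    if hit: break
```

```text
[-75.   -2.5]
0.05481087668084182 [-73.5  -0.5] 0.04019099624079068 [-2.4  0.1  7.7]
-60 False [-59.8  -0. ] [-1.6 -0.7  1.1] 44.2
-40 True [-49.8  -0.4] [ 0.1 -1.  -2. ] 44.4
```

Run:
```python
from h import *
for X in(-40,-30,-22,-15):
    ctrl.move_linear(R(X,40.7),.1); s=ctrl.get_state(); print(X,tor(s['position']),s['contact_force'].round(1),round(s['opening'],4),round(s['time_s'],1))
    if np.linalg.norm(s['contact_force'])>12: break
```

```text
-40 [-40.   -0.3] [-0.6 -0.6  7.9] 0.0547 44.6
-30 [-30.2  -0.4] [-1.8 -1.5  8.2] 0.0547 44.9
-22 [-22.6  -0.4] [-6.6 -0.9 16. ] 0.0548 45.1
```

Run:
```python
from h import *
for X,z in((-22,43),(-18,43),(-14,43)):
    ctrl.move_linear(R(X,z),.08); s=ctrl.get_state(); print(X,tor(s['position']),s['position'][2],s['contact_force'].round(1),round(s['opening'],4),round(s['time_s'],1))
    if np.linalg.norm(s['contact_force'])>14: break
st=s; im=snap('wrist','w7.png')
a=snap('scene','s7.png')
print(proj('scene',R(-14,81)),proj('scene',R(-22,81)))
h=cv2.cvtColor(a,cv2.COLOR_RGB2HSV)[190:225,245:285]
m=(a[190:225,245:285].astype(int)); 
for r in range(0,35,2): print(190+r,' '.join('%02x%02x%02x'%tuple(m[r,k]) for k in range(4,36,5)))
```

```text
-22 [-23.5   0.4] 0.04184039873196813 [-0.5 -0.7  0.5] 0.0545 45.4
-18 [-18.3   0.2] 0.04226203079673859 [ 0.2 -0.  -2.2] 0.0548 45.6
-14 [-13.9   0.1] 0.04268303910037505 [-0.2  0.7 -2.5] 0.0545 45.9
[[263.09468146 212.1458269 ]] [[262.52672712 210.89881627]]
190 1f2124 0d0e10 15181a 111314 111514 5e5f5d 303336
192 1a1d1f 0d0d10 111516 101313 101214 8a8c89 0b0b0d
194 4a4b4b 0b0b0d 0f1111 0d0e0f 101113 8a8a87 0c0f0f
196 8d8d8b 111316 0b0a0d 05070a 494b4a 90918e 0e1012
198 91928e 101112 252828 868784 929390 2e2f2f 100f10
200 515352 0c100f 8a8b88 878986 8b8b87 0b0e11 090c0e
202 0e1012 0d0e11 898987 858583 8b8c89 101112 7d7e7b
204 0d0f11 100f14 858683 878886 8c8d89 2f3235 878885
206 7b7c79 080b0b 807d6e 72664c 8c8e8c 282b2e 858683
208 878885 313436 766539 706036 726543 292c2f 868783
210 888985 34383a 76643a 6f6137 6c5c33 26292d 888a88
212 878784 25292b 736237 6e5f34 71613e 746550 78654b
214 888a87 474136 7b694d 7a694f 77664e 74634b 70614a
216 7f6f59 7b6a50 74644c 706049 6b5b45 726149 79684e
218 72624b 6c5c46 6a5b45 73624a 716149 60523e 4c402f
220 6b5c44 77654d 534735 504633 452e22 74644c 3f3426
222 514431 463d30 432119 3f100f 4f4541 868071 3c403e
224 878b8e 383b3e 525651 51524e 4a4f4c 707675 464947
```

Run:
```python
from h import *
ctrl.move_linear(R(-14,40),.06); s=ctrl.get_state(); print(s['position'][2],s['contact_force'].round(1))
ctrl.gripper_to(.066); s=ctrl.get_state(); print(s['opening'],s['contact_force'].round(1))
ctrl.move_linear(R(-14,130),.2); ctrl.gripper_to(0)
Q=q(p[2],.3)
ctrl.reach(R(-95,120),Q)
ctrl.move_linear(R(-90,16),.2)
ctrl.move_linear(R(-62,16),.12)
for x in range(-58,-4,5):
    ctrl.move_linear(R(x,16),.06); s=ctrl.get_state(); f=s['contact_force']; fx=f[:2]@[cc,ss]
    print(x,tor(s['position']),round(s['position'][2],4),round(fx,1),round(f[2],1),round(s['time_s'],1))
    if fx<-7 or f[2]>9: break
snap('scene','s8.png')
```

```text
0.041757045850067905 [-3.2  0.7  8.5]
0.06607010149779878 [-0.3  0.4 -0.7]
-58 [-58.3   0.1] 0.016 0.5 -0.0 50.3
-53 [-53.   0.] 0.0159 -0.5 -0.4 50.5
-48 [-47.7  -0. ] 0.016 -0.0 -1.2 50.8
-43 [-42.6  -0. ] 0.0161 -0.8 -0.1 51.0
-38 [-37.5  -0.1] 0.0161 -0.5 -0.4 51.3
-33 [-32.6  -0. ] 0.0161 -0.4 -1.2 51.5
-28 [-27.6  -0. ] 0.0161 -0.7 -0.7 51.8
-23 [-22.6  -0.1] 0.0161 -0.8 -0.4 52.0
-18 [-17.6  -0. ] 0.0161 -0.3 -0.2 52.3
-13 [-12.5  -0.1] 0.0161 -1.1 -0.2 52.5
-8 [-9.3  0.4] 0.0152 -9.6 4.4 52.8
```

The tin slid home at about 1 N and touched the back stop, where the force jumped to 9.6 N at x −9. Now I close the bar.

Run:
```python
from h import *
ctrl.move_linear(R(-95,30),.25); Qv=q(p[2])
ctrl.reach(R(-80,290,100),Qv); ctrl.gripper_to(.045)
ctrl.move_linear(gp(2.15)+[0,0,.06],.3); ctrl.move_linear(gp(2.15),.2)
ctrl.gripper_to(0); s=ctrl.get_state(); print(s['opening'],s['contact_force'].round(1),s['time_s'])
for th in np.r_[np.linspace(2.15,.2,11)[1:],.08]:
    ctrl.move_linear(gp(th),.3); s=ctrl.get_state(); print(round(th,2),s['contact_force'].round(1),round(s['opening'],4),round(s['time_s'],1))
    if np.linalg.norm(s['contact_force'])>60: break
a=snap('scene','s9.png'); b=a[150:250,200:300].astype(int); m=(b[:,:,0]-b[:,:,2]>60)&(b[:,:,1]<.6*b[:,:,0]); v,u=np.nonzero(m); print(len(u),u.mean()+200,v.mean()+150)
print([(t,proj('scene',R(*[grip(t)[0],grip(t)[2],grip(t)[1]])).round(1).tolist()) for t in(0,.08,.2)])
```

```text
0.010328167583413999 [-7.7 -2.2  6.4] 56.6333
1.95 [-6.2  0.   2.5] 0.0099 57.0
1.76 [-5.9  0.1  1.4] 0.0099 57.3
1.56 [-6.4 -0.9  1. ] 0.0094 57.7
1.37 [-7.3 -0.8  5.2] 0.0092 58.0
1.17 [-8.3 -4.   8.5] 0.008 58.3
0.98 [-11.2  -9.8  13.4] 0.0083 58.7
0.78 [-10.5 -15.6  15. ] 0.0025 59.0
0.59 [ 0.6 -0.4  0.9] 0.0002 59.4
0.39 [ 1.3  0.1 -0.1] 0.0003 59.7
0.2 [-0.1  1.   0. ] -0.0 60.0
0.08 [-0.6  0.6  0.3] 0.0002 60.3
217 218.16589861751152 192.98617511520737
[(0, [[218.5, 225.6]]), (0.08, [[218.3, 219.9]]), (0.2, [[219.0, 211.1]])]
```

The grip slipped off near 0.6 rad and the bar now stands at about 0.45. I'll go round outside and press it down from above with closed fingers.

```bash
cat > close.py <<'E'
from h import *
def pr(th): return R(-30,42+290*np.sin(th)+10*np.cos(th),138-290*np.cos(th)+10*np.sin(th))
ctrl.move_linear(R(-30,35,-225),.35); ctrl.move_linear(R(-30,215,-225),.4); ctrl.move_linear(R(-30,215,-125),.35)
for th in(.5,.3,.12,.03,0,-.015,-.025):
    ctrl.move_linear(pr(th),.25 if th>.1 else .12); s=ctrl.get_state(); f=s['contact_force']; print(th,f.round(1),tor(s['position']),s['position'][2].round(4),round(s['time_s'],1))
    if th<=0 and f[2]>22: break
ctrl.move_linear(R(-30,115,-155),.25)
a=snap('scene','s10.png'); b=a[150:250,200:300].astype(int); m=(b[:,:,0]-b[:,:,2]>60)&(b[:,:,1]<.6*b[:,:,0]); v,u=np.nonzero(m); print(len(u),u.mean()+200,v.mean()+150,ctrl.get_state()['time_s'])
E
python3 close.py
```

```text
0.5 [ 0.8 -0.3 -0.1] [ -31.8 -111.4] 0.1873 62.0
0.3 [ 1.4 -0.3  0.2] [ -30.7 -136.7] 0.137 62.4
0.12 [0.7 0.4 0.6] [ -30.  -148.4] 0.0874 62.8
0.03 [-0.1 -1.2  0. ] [ -29.6 -151.4] 0.0617 63.1
0 [ 0.2  1.1 -0.3] [ -30.1 -151.8] 0.0519 63.4
-0.015 [ 0.7 -0.6  0.9] [ -30.2 -152. ] 0.0474 63.6
-0.025 [-0.3 -0.1  1.1] [ -30.2 -152. ] 0.0445 63.9
216 217.6898148148148 193.02777777777777 64.375
```

Run:
```python
from h import *
for f in('s0.png','s9.png','s10.png'):
    a=cv2.imread('pics/'+f)[:,:,::-1].astype(int); b=a[100:250,180:380]
    m=((b[:,:,0]-b[:,:,2]>45)&(b[:,:,1]<.62*b[:,:,0])).astype(np.uint8)
    n,l,s,c=cv2.connectedComponentsWithStats(m); print(f,[(s[i,4],(c[i]+[180,100]).round(1).tolist(),b[l==i].mean(0).round().tolist()) for i in range(1,n) if s[i,4]>15])
print([(t,proj('scene',R(-30,grip(t)[2],grip(t)[1]))[0].round(1).tolist()) for t in np.arange(0,1.5,.1).round(1)])
```

```text
s0.png [(np.int32(57), [226.3, 189.8], [86.0, 46.0, 19.0]), (np.int32(291), [203.1, 204.0], [99.0, 56.0, 26.0])]
s9.png [(np.int32(71), [247.7, 161.9], [90.0, 50.0, 23.0]), (np.int32(281), [203.1, 204.2], [101.0, 57.0, 27.0]), (np.int32(32), [265.9, 228.8], [68.0, 14.0, 13.0])]
s10.png [(np.int32(71), [247.7, 161.8], [90.0, 50.0, 23.0]), (np.int32(281), [203.1, 204.2], [101.0, 57.0, 27.0]), (np.int32(32), [265.9, 228.8], [67.0, 14.0, 13.0])]
[(np.float64(0.0), [218.5, 225.6]), (np.float64(0.1), [218.3, 218.5]), (np.float64(0.2), [219.0, 211.1]), (np.float64(0.3), [220.5, 203.6]), (np.float64(0.4), [223.0, 196.0]), (np.float64(0.5), [226.4, 188.5]), (np.float64(0.6), [230.6, 181.2]), (np.float64(0.7), [235.7, 174.1]), (np.float64(0.8), [241.5, 167.3]), (np.float64(0.9), [248.1, 161.0]), (np.float64(1.0), [255.3, 155.3]), (np.float64(1.1), [263.1, 150.1]), (np.float64(1.2), [271.3, 145.7]), (np.float64(1.3), [279.8, 142.1]), (np.float64(1.4), [288.6, 139.3])]
```

The bar is at 0.89 rad, since its grip is at (247.7,161.8); the earlier blob was the orange tin. I'll press it down from there.

```bash
cat > close2.py <<'E'
from h import *
def pr(th): return R(-30,42+290*np.sin(th)+10*np.cos(th),138-290*np.cos(th)+10*np.sin(th))
ctrl.move_linear(R(-30,310,-140),.4); ctrl.move_linear(pr(1.0)+[0,0,.012],.35)
for th in(.75,.5,.25,.06,-.005,-.02):
    ctrl.move_linear(pr(th),.28 if th>.1 else .14); s=ctrl.get_state(); f=s['contact_force']; print(th,f.round(1),tor(s['position']),s['position'][2].round(4),round(s['time_s'],2))
    if th<0 and f[2]>22: break
ctrl.move_linear(R(-30,100,-158),.25)
a=snap('scene','s11.png').astype(int); print(ctrl.get_state()['time_s'])
b=a[100:250,180:380]; m=((b[:,:,0]-b[:,:,2]>45)&(b[:,:,1]<.62*b[:,:,0])).astype(np.uint8)
n,l,s,c=cv2.connectedComponentsWithStats(m); print([(s[i,4],(c[i]+[180,100]).round(1).tolist()) for i in range(1,n) if s[i,4]>15])
E
python3 close2.py
```

```text
0.75 [-0.3  0.2  0. ] [-31.3 -69.6] 0.2447 65.97
0.5 [ 1.2 -0.7  0.7] [ -30.8 -111.7] 0.1889 66.38
0.25 [ 0.5 -0.   0.5] [ -29.7 -139.8] 0.1244 66.79
0.06 [-0.3 -0.8  0. ] [ -29.1 -150.9] 0.0708 67.33
-0.005 [ 0.4 -0.1  0.9] [ -30.1 -151.8] 0.0509 67.62
-0.02 [ 0.7 -0.7 -0.4] [ -29.8 -152.2] 0.0466 67.87
68.2833
[(np.int32(73), [246.9, 162.5]), (np.int32(286), [203.1, 204.1]), (np.int32(31), [265.9, 228.8])]
```

The bar is at 0.88. The closed tips are about 20 mm shorter than I had reckoned, so they slid off outside the bar's end. There are 3.7 s left, so I make one direct stroke pressing further in on the bar, retreat and hand in.

```bash
cat > close3.py <<'E'
from h import *
ctrl.move_linear(R(-31,315,-115),.45); ctrl.move_linear(R(-31,266,0),.4)
ctrl.move_linear(R(-31,48,-90),.36); s=ctrl.get_state()
h=ctrl.move_linear(R(-31,16,-92),.13,stop_force=30); s2=ctrl.get_state()
ctrl.move_linear(s2['position']+[0,0,.06],.3)
s3=ctrl.get_state()
if s3['time_s']<71.7: im=snap('scene','s12.png')
ctrl.job_done()
print(s['contact_force'].round(1),s['time_s'],h,s2['contact_force'].round(1),s2['position'],s3['time_s'],s3['contact_force'].round(1))
a=cv2.imread('pics/s12.png'); 
if a is not None:
    b=a[100:250,180:380,::-1].astype(int); m=((b[:,:,0]-b[:,:,2]>45)&(b[:,:,1]<.62*b[:,:,0])).astype(np.uint8)
    n,l,t,c=cv2.connectedComponentsWithStats(m); print([(t[i,4],(c[i]+[180,100]).round(1).tolist()) for i in range(1,n) if t[i,4]>10])
E
python3 close3.py
```

```text
the job is handed in; nothing more can be done
[-0.7  0.8  0.5] 70.1917 False [ 0.2 -0.9  0.1] [ 0.55575765 -0.12773936  0.01766646] 70.95 [-0.5  1.  -0.5]
[(np.int32(285), [203.1, 204.1]), (np.int32(46), [219.5, 226.0]), (np.int32(32), [265.9, 228.8])]
```

I handed the job in at 70.95 s of the 72 s allowed: the red tin is upright in the yellow-liner bay and touched the back stop, and the keeper bar was swung to its outer stop and back down. In the last picture its grip is at (219.5,226.0) against (218.5,225.6) for fully shut. However, I felt no snap past the spring ball: the tool force read about 0 N at the end of the press. The closed position is therefore confirmed only to the camera's accuracy. Two things may also count against it: the fingers pressed the bar's outer stop with about 70 N, and the first push tipped the tin about 20° before it settled upright.

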